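# Fit the white reference tile in the photometer

## Robot

A 7-joint arm with a two-finger parallel gripper is mounted at the origin on the work surface. World frame = base frame: x ahead of the robot, y to its left, z up, the work surface at z = 0. Lengths are in m, angles in rad, forces in N, time in s.
With the tool pointing down it reaches from about 0.4 to 0.925 m from the base axis. Payload 5.6 kg.
Tool frame: the origin (TCP) lies between the finger pads; the fingertips stand env.tcp_to_tips ahead of it and the grasp point (between the pads) lies 3 mm ahead of it (env.tcp_to_tips is the distance from the TCP to the fingertips, in m); z points along the fingers, y is the line along which they close (so a half turn about z gives the same grasp; the last joint's range is limited). The gripper opens to 85 mm and grips with 20 to 120 N. Pads are 22 mm wide; open, the fingers measure 114 mm over their backs; the gripper's body (76 mm by 85 mm) begins 54 mm behind the grasp point. The pads swing forward as they close: fully open they stand 13 mm farther back than shut.
Start: joints at [-1.148, 0.468, -0.012, 1.603, 0.006, 1.071, -0.056], TCP at [0.292, 0.581, 0.253] pointing down, gripper open.
Joint ranges: [-2.53, 2.53], [-0.31, 2.02], [-1.57, 1.55], [0.28, 2.44], [-1.29, 4.43], [0.15, 1.84], [-2.92, 2.92]. Speed limits (rad/s): [2.57, 2.57, 3.14, 3.14, 3.14, 3.14, 3.14].

## Interface

Orientations are given as a unit quaternion [x, y, z, w].
In Python, from station import env gives the robot as it stands. The module is installed in compiled form; this text tells all that it offers.
- The arm moves only by the shell command python3 -m inch 'ROWS'. ROWS is JSON, a list of rows, each an object of numbers: "dx", "dy", "dz": the shift along the tool's x, y, z in cm; "wx", "wy", "wz": the turn, a rotation vector about the tool's x, y, z in degrees; "jaw": the finger opening in cm, from 0 to 8.54. In form: [{"dx": .., "dy": .., "dz": .., "wx": .., "wy": .., "wz": .., "jaw": ..}, ...]. A call has exactly 8 rows; each row is the pose to reach, as a shift and turn from the pose commanded when the call began, along the tool's axes at that moment; what a row does not reach only later rows make up. A row lasts 1/12 s, in which the tool goes at most 41.7 mm and 7.16 degrees, less where a joint would pass 70% of its speed; a pose out of reach is approached as far as the arm can. A call with a gripper value outside its range is refused whole. The fingers move at their own pace and stop on an object; the grip force is fixed at half the most. Time passes only in rows, so rows that repeat a pose let the fingers close, or fill a call up. It gives the time, the measured TCP pose, the force, the opening and the grip force at its end, in the units of the state.
- env.get_state(): the state, without advancing time (a new reading comes with each control period).
- env.grab_frame(name): name is "scene" or "top"; returns (picture, depth): 384x512x3 uint8, red, green, blue; 384x512 float32, m along the optical axis (not along the pixel's ray), 0 where there is no reading.
- env.camera_model(name): a dict with "fx", "fy", "cx", "cy" (pixels), "k1" (the pictures are not rectified: a ray, as slopes to the right and down, at radius r is drawn at 1 + k1 r^2 times it, then the intrinsics apply), "cam_to_world" (4x4, takes a point from camera to world coordinates). Camera axes: x right, y down, z forward; pixel columns grow to the right and rows downward; lengths in m; the calibration is good to about 2 mm. A picture is of the moment at which its call begins. camera_model takes no time and is no camera call.
- env.close_job(): hands the job in; it is judged then, once.
The state is a dict: "time_s": time; "joints": joint angles; "joint_velocities": joint speeds; "joint_efforts": joint torques, N m; "eef_pos": TCP position; "orientation": TCP orientation; "force": force on the tool from outside, world axes, zero at the start; "ft_torque": the same for the moment, N m; "width": opening from 0.0 (shut) to 1.0 (fully open); "grip_force": force on a finger pad.
Only numpy, scipy, OpenCV 4.12 (cv2) and the standard library are available. Lean on these libraries where they do the work, as an engineer would, in place of code of your own. Each camera call takes 0.05 s, during which the arm holds its last target. There are 200 camera calls.

## Task

The photometer's window has just been cleaned and the crumpled paper wipe was left lying in the rectangular nest: throw it into the yellow waste bin. Then take the white reference tile from its tray by its black grip, set it gently down into the nest so that it lies flat and fully home, let go, and last ease the hood shut over it without slamming it. Leave the black zero cup, the brown bottle and the cuvette box standing where they are.

Things in the scene. Friction and masses are not known exactly. Their poses are not given: they have to be found in the camera images.
- photometer: Cream bench instrument, fixed, 250 mm in its x, 280 mm in its y, 105 mm tall to its flat deck. Origin: centre of its underside, on the bench; z up. The nest and the hood are on its +y half, display and keys (flat) on the -y half.
- nest (a point): Centre of the floor of the rectangular nest sunk in the deck: 103 mm along the photometer's x by 79 mm along its y, 10 mm deep (1.5 mm play all round the tile, rim with a lead-in bevel 2 mm wide, 4 mm deep), black surround, round glass window in its floor. Axes as the photometer's. Floor 95 mm above the bench.
- hood (a joint): Angle of the cream hood (black inside) over the nest: 0 = shut on the deck, about 1.55 to 1.78 = standing open at the start, stop at 1.85. It opens upward and over to the photometer's +y side. The hinge is stiff: the hood stays wherever it is left and takes about 0.5 to 3 N at its free end to move; no latch.
- hood_top (a point): Middle of the hood's flat outer top. The hood is a hollow box open below: 140 mm along the hinge, 120 mm from hinge to free edge, 55 mm high outside, 50 mm inside (the seated tile's grip fits under it). Shut, its top is 160 mm above the bench, with this point 60 mm from the hinge; upright, the top faces the photometer's +y, 55 mm beyond the hinge axis.
- hinge (a point): Middle of the hood's hinge axis, at deck height (105 mm above the bench), 60 mm to the photometer's +y side of the nest centre; the axis runs along the photometer's x.
- hood_tab (a point): Centre of the finger tab at the middle of the hood's free edge: 44 mm along the hinge, sticking out 14 mm, 10 mm thick. With the hood shut it is 127 mm from the hinge axis towards the photometer's -y and 10 mm above the deck; with the hood upright it points up.
- tile: White ceramic reference tile, loose, 100 mm in its x by 76 mm in its y, 10 mm thick, 0.18 to 0.29 kg, with a black upright grip fixed in the middle of its top: 16 mm along the tile's x, 50 mm along its y, 30 mm high. Origin: centre of the underside; z up. It fits the nest either way round, x along the photometer's x; when home its top face is flush with the deck and only the grip stands out.
- tile_grip (a point): Centre of the tile's black grip, 25 mm above the tile's underside.
- tray: Dark grey-blue low tray, fixed, 190 mm in x, 160 mm in y, rim 14 mm high, floor 4 mm thick; the tile lies in it. Origin: centre of its underside.
- wipe: Ball of crumpled white paper, loose, 50 to 58 mm across, 15 g, stiff enough to grip; lies in the nest at the start. Origin: its middle, 24 mm above the nest floor as it lies. It has no meaningful axes.
- bin: Yellow round waste bin, open at the top, fixed, 125 mm high, 160 mm across at the rim, 128 mm at the foot, wall 4 mm. Origin: centre of its underside, on the bench. Bin and tray stand either side of the photometer, either one on either side.
- zero_cup: Bystander: black round cup with a knob on top, 68 mm across, 54 mm high, standing. Origin: centre of its underside.
- bottle: Bystander: brown bottle, 72 mm across, 150 mm high, standing. Origin: centre of its underside.
- cuvette_box: Bystander: orange box with white lid, 72 x 112 x 49 mm. Origin: centre of its underside.
Not all that is in view belongs to the job. Leave any turquoise look-alike of the tile alone. What is shaped like the wipe but turquoise is not meant.

How it is judged:
By the outcome, as a careful person would: the job done as asked, in the order asked, and still so for the second after the job is handed in, with the robot touching nothing.
It also fails if it takes over 72 s, if anything falls off the work surface, if the arm or the gripper's body presses on something with over 40 N, if the wrist force passes 120 N, or if a joint passes its speed limit or range.

## Working session

There is one attempt and no reset: what is moved stays moved. The work goes in short steps, Python scripts to look and compute and a shell command to move; the robot and the scene stay as the last step left them, time stands still between calls to the robot, and variables do not carry over. Pictures are saved under pics/ and viewed, at most 10 in all, crops included, and the job is handed in when it is done.

```bash
mkdir -p pics; cat > h.py <<'E'
import numpy as np, cv2
from station import env
from scipy.spatial.transform import Rotation as R
def grab(n,tag):
    p,d=env.grab_frame(n); np.savez(f'pics/{tag}.npz',p=p,d=d); cv2.imwrite(f'pics/{tag}.png',p[:,:,::-1]); return p,d
def rays(n,uv):
    m=env.camera_model(n); uv=np.atleast_2d(np.float64(uv))
    a=(uv-[m['cx'],m['cy']])/[m['fx'],m['fy']]; s=a.copy()
    for _ in range(20): s=a/(1+m['k1']*(s**2).sum(1,keepdims=True))
    return s,np.array(m['cam_to_world'])
def px(n,uv,z=None,d=None):
    "pixel to world: on plane z or with depth image d"
    s,T=rays(n,uv); v=np.c_[s,np.ones(len(s))]@T[:3,:3].T; o=T[:3,3]
    if z is not None: t=(z-o[2])/v[:,2]
    else: t=np.array([d[int(round(b)),int(round(a))] for a,b in np.atleast_2d(uv)])
    return o+v*t[:,None]
def cloud(n,d):
    uv=np.stack(np.meshgrid(np.arange(512),np.arange(384)),-1).reshape(-1,2)
    s,T=rays(n,uv); return ((np.c_[s,np.ones(len(s))]@T[:3,:3].T)*d.reshape(-1,1)+T[:3,3]).reshape(384,512,3)
def go(p):
    "shift in tool axes (cm) from the present pose to world p, and tool axes"
    s=env.get_state(); r=R.from_quat(s['orientation']); return np.round(r.inv().apply(np.array(p)-s['eef_pos'])*100,2)
E
python3 - <<'E'
from h import *
for n in('scene','top'): grab(n,n+'0')
a=[cv2.imread(f'pics/{n}0.png') for n in('top','scene')]
cv2.imwrite('pics/top0b.png',cv2.resize(a[0],(800,600),interpolation=cv2.INTER_CUBIC))
cv2.imwrite('pics/scene0b.png',cv2.resize(a[1],(800,600),interpolation=cv2.INTER_CUBIC))
s=env.get_state();print(s,env.tcp_to_tips)
print(R.from_quat(s['orientation']).as_matrix().round(3))
E
```

```text
{'time_s': 0.1, 'joints': array([-1.14800315,  0.4683112 , -0.01160959,  1.60359117,  0.0059918 ,
        1.07138917, -0.05626999]), 'joint_velocities': array([ 1.01681030e-03, -1.60102055e-03,  5.09298457e-06, -6.33056190e-04,
        6.29396789e-04,  1.51182772e-03,  2.42571605e-03]), 'joint_efforts': array([ 1.35508894e-04, -5.33515370e+01,  2.09209003e-02, -2.51964641e+01,
        1.14226743e-02,  4.35058057e-03, -3.95660788e-05]), 'eef_pos': array([0.29176534, 0.58028372, 0.25239453]), 'orientation': array([ 2.30812370e-01,  9.72997923e-01, -8.20479951e-04, -1.38855788e-04]), 'force': array([-0.46267286,  0.15010626,  0.31959425]), 'ft_torque': array([0.00935484, 0.0895228 , 0.00747002]), 'grip_force': 0.0, 'width': 0.9963325738971919} 0.022
[[-0.893  0.449 -0.001]
 [ 0.449  0.893 -0.002]
 [-0.    -0.002 -1.   ]]
```

View pics/top0b.png

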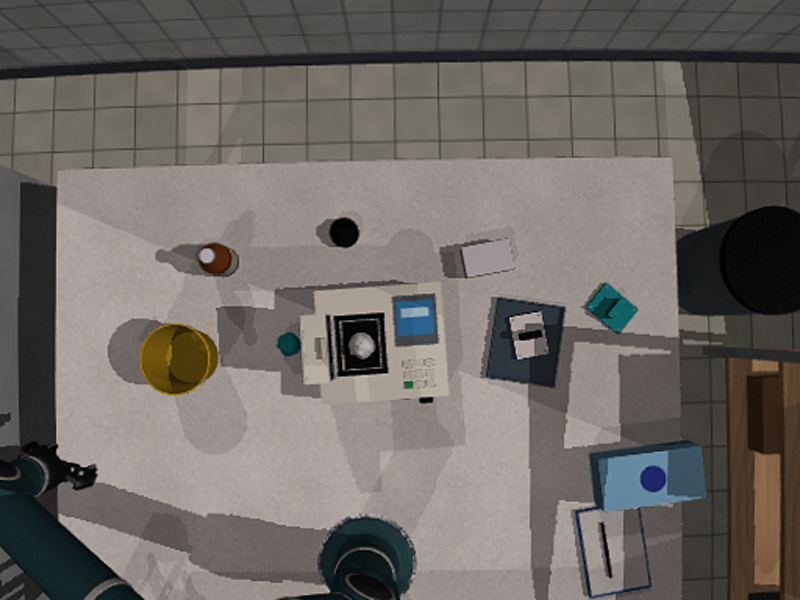

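View pics/scene0b.png

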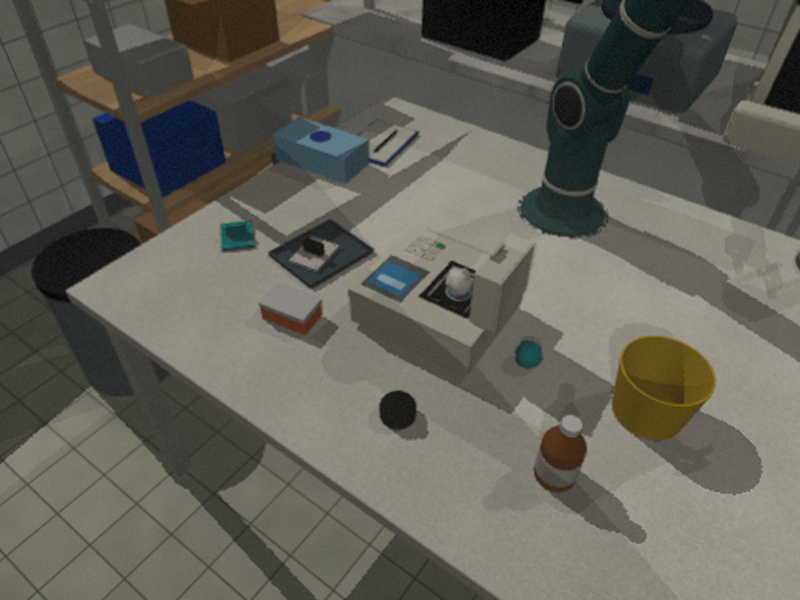

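Top view (800x600): the candidates for the wipe are the white ball in the nest (362,345) and a turquoise ball (289,344). For the tile they are the white one with a black grip in the tray (528,335) and a turquoise look-alike (612,307). I choose the white ones. The bin is at (179,358), bottle (217,260), cup (344,232) and box (487,257). The hood stands open at (315,350), hinged on the left, so photometer +y is roughly world +y.

```bash
python3 - <<'E'
from h import *
a=cv2.imread('pics/top0.png')
c=cv2.resize(a[175:265,180:380],(800,360),interpolation=cv2.INTER_CUBIC);cv2.imwrite('pics/crop0.png',c)
p=np.load('pics/top0.npz');d=p['d'];C=cloud('top',d);z=C[...,2]
def med(n,u,v,r=2): print(n,np.nanmedian(C[v-r:v+r+1,u-r:u+r+1].reshape(-1,3),0).round(3))
med('wipe',231,221);med('deck',270,250);med('tray',320,240);med('grip',338,215,1);med('hoodtop',204,230);med('bottle',134,164);
# deck pixels -> rect
m=(abs(z-.105)<.006);n,l,st,_=cv2.connectedComponentsWithStats(m.astype(np.uint8));i=1+np.argmax(st[1:,4]);print(st[i])
P=C[l==i][:,:2].astype(np.float32);print('deck',cv2.minAreaRect(P))
# tile by whiteness
w=(a.min(2)>130)&(np.abs(C[...,0]-C[215,338,0])<.08)&(np.abs(C[...,1]-C[215,338,1])<.08)
P=C[w][:,:2].astype(np.float32);print('tile',len(P),cv2.minAreaRect(P),z[w].mean())
# wipe: high pixels in nest
w=(z>.11)&(np.hypot(C[...,0]-C[221,231,0],C[...,1]-C[221,231,1])<.04)
print('wipe',C[w].mean(0),C[w].max(0),C[w].min(0))
w=(z>.118)&(z<.132)&(np.hypot(C[...,0]-C[235,115,0],C[...,1]-C[235,115,1])<.25)&(C[...,1]>.25)
print('bin',cv2.minEnclosingCircle(C[w][:,:2].astype(np.float32)))
w=(z>.15)&(abs(C[...,1]-C[221,200,1])<.15)&(abs(C[...,0]-C[221,231,0])<.12)
print('hood',C[w].min(0),C[w].max(0))
E
```

```text
wipe [ 0.512 -0.006  0.146]
deck [ 0.41  -0.135  0.105]
tray [ 0.434 -0.32   0.007]
grip [ 0.524 -0.381  0.044]
hoodtop [0.487 0.075 0.224]
bottle [0.709 0.319 0.149]
[ 201  180   86   79 4583]
deck ((0.5168384313583374, -0.045359984040260315), (0.25091949105262756, 0.28070417046546936), 3.139535903930664)
tile 298 ((0.5503330826759338, -0.38500988483428955), (0.08803906291723251, 0.1590765118598938), 61.6754264831543) 0.01344849414686146
wipe [ 0.51143964 -0.00450253  0.13667398] [0.53563192 0.02258907 0.15565063] [ 0.48457773 -0.03183519  0.11360435]
bin ((0.48724058270454407, 0.4074765145778656), 0.08057631552219391)
hood [ 0.43978789 -0.01957539  0.15108272] [0.57945499 0.11526403 0.24316066]
```

View pics/crop0.png

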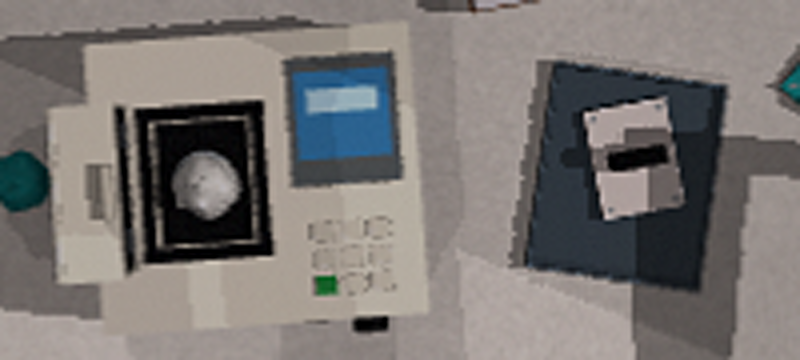

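The crop confirms both choices: the white ball is in the nest at crop (207,185), and the white tile with its black grip is in the tray at (637,158). Next I turn these pixels into positions.

```bash
python3 - <<'E'
from h import *
f=lambda q:np.array(q)/4.+[180-.375,175-.375]
def rect(n,q,z):
    P=px('top',f(q),z=z)[:,:2]; a=P[0]+P[1]-P[2]-P[3]
    print(n,P.mean(0).round(4),'yaw x',np.degrees(np.arctan2(a[1],a[0])).round(1),np.linalg.norm(a)/2,np.linalg.norm(P[0]+P[3]-P[1]-P[2])/2)
rect('surround',[(135,108),(265,100),(272,255),(147,262)],.105)
rect('tile',[(583,112),(665,97),(685,203),(607,220)],.014)
rect('grip',[(607,151),(668,145),(670,162),(611,172)],.044)
y=np.radians(3.14);c=np.array([.5168,-.0454])
print('tab/hinge etc per 10mm y axis',[-np.sin(y),np.cos(y)])
C=cloud('top',np.load('pics/top0.npz')['d']);w=(C[...,2]>.15)&(abs(C[...,1]-.08)<.1)&(abs(C[...,0]-.51)<.1)
rc=(C[w][:,:2]-c)@np.array([[np.cos(y),-np.sin(y)],[np.sin(y),np.cos(y)]])
zz=C[w][:,2]
for lo in np.arange(.15,.26,.015):
    k=(zz>=lo)&(zz<lo+.015)
    if k.any(): print(lo.round(3),k.sum(),rc[k].min(0).round(3),rc[k].max(0).round(3))
print(go([.2918,.45,.33]),go([.510,-.005,.30]))
E
```

```text
surround [ 0.515  -0.0027] yaw x 2.7 0.13245644078451713 0.10955101733963368
tile [ 0.5271 -0.3883] yaw x 10.3 0.09916228737245042 0.07460222404869332
grip [ 0.5278 -0.3864] yaw x 7.7 0.01713221217573597 0.054304848459507546
tab/hinge etc per 10mm y axis [np.float64(-0.05477590985343363), np.float64(0.998498672858271)]
0.15 4 [-0.006  0.026] [0.066 0.107]
0.165 4 [-0.07   0.105] [0.068 0.107]
0.18 1 [0.065 0.107] [0.065 0.107]
0.195 1 [-0.07   0.105] [-0.07   0.105]
0.21 317 [-0.07   0.104] [0.07  0.158]
0.225 431 [-0.069  0.104] [0.069 0.158]
0.24 12 [-0.019  0.109] [0.021 0.117]
[ -5.86 -11.65  -7.74] [-45.79 -42.5   -4.69]
```

```bash
python3 -m inch '[{"dz":-4,"wz":7},{"dz":-7,"wz":14},{"dx":-45.8,"dy":-42.5,"dz":-6.8,"wz":60,"jaw":7},{"dx":-45.8,"dy":-42.5,"dz":-6.8,"wz":60,"jaw":7},{"dx":-45.8,"dy":-42.5,"dz":-6.8,"wz":60,"jaw":7},{"dx":-45.8,"dy":-42.5,"dz":-6.8,"wz":60,"jaw":7},{"dx":-45.8,"dy":-42.5,"dz":-6.8,"wz":60,"jaw":7},{"dx":-45.8,"dy":-42.5,"dz":-6.8,"wz":60,"jaw":7}]'
python3 -c "
from h import *
s=env.get_state();print(go([.511,-.005,.32]),s['width'],R.from_quat(s['orientation']).as_euler('xyz',degrees=True),s['joints'])"
```

```text
[-45.88 -42.46  -6.69] 0.9963325738971919 [-1.79904846e+02  6.21894449e-03  1.53310188e+02] [-1.14800315  0.4683112  -0.01160959  1.60359117  0.0059918   1.07138917
 -0.05626999]validation failed for argument at $[0]...
```

```bash
python3 -m inch '[{"dx":0,"dy":0,"dz":-4,"wx":0,"wy":0,"wz":7,"jaw":8},{"dx":0,"dy":0,"dz":-7,"wx":0,"wy":0,"wz":14,"jaw":7},{"dx":-45.8,"dy":-42.5,"dz":-6.8,"wx":0,"wy":0,"wz":60,"jaw":7},{"dx":-45.8,"dy":-42.5,"dz":-6.8,"wx":0,"wy":0,"wz":60,"jaw":7},{"dx":-45.8,"dy":-42.5,"dz":-6.8,"wx":0,"wy":0,"wz":60,"jaw":7},{"dx":-45.8,"dy":-42.5,"dz":-6.8,"wx":0,"wy":0,"wz":60,"jaw":7},{"dx":-45.8,"dy":-42.5,"dz":-6.8,"wx":0,"wy":0,"wz":60,"jaw":7},{"dx":-45.8,"dy":-42.5,"dz":-6.8,"wx":0,"wy":0,"wz":60,"jaw":7}]'
cat > w.py <<'E'
import sys
from h import *
s=env.get_state();r=R.from_quat(s['orientation']).as_matrix()
print('shift',go([float(v) for v in sys.argv[1:4]]),'yaw y',np.degrees(np.arctan2(r[1,1],r[0,1])).round(2),'z',r[:,2].round(3),'pos',s['eef_pos'].round(4),'w',s['width'],'F',s['force'].round(2))
E
python3 w.py .511 -.005 .32
```

```text
time_s: 0.77
eef_pos: [0.3794, 0.3443, 0.3222]
orientation: [0.669, 0.743, -0.0, -0.0]
force: [0.5, 0.4, 0.1]
width: 0.82
grip_force: 0.0
shift [-36.12   9.44   0.22] yaw y 5.99 z [-0. -0. -1.] pos [0.3794 0.3443 0.3222] w 0.8204705908392814 F [0.48 0.39 0.11]
```

```bash
python3 -m inch '[{"dx":-35.5,"dy":9.2,"dz":0,"wx":0,"wy":0,"wz":2,"jaw":7},{"dx":-35.5,"dy":9.2,"dz":0,"wx":0,"wy":0,"wz":2,"jaw":7},{"dx":-35.5,"dy":9.2,"dz":0,"wx":0,"wy":0,"wz":2,"jaw":7},{"dx":-35.5,"dy":9.2,"dz":0,"wx":0,"wy":0,"wz":2,"jaw":7},{"dx":-35.5,"dy":9.2,"dz":0,"wx":0,"wy":0,"wz":2,"jaw":7},{"dx":-35.5,"dy":9.2,"dz":0,"wx":0,"wy":0,"wz":2,"jaw":7},{"dx":-35.5,"dy":9.2,"dz":0,"wx":0,"wy":0,"wz":2,"jaw":7},{"dx":-35.5,"dy":9.2,"dz":0,"wx":0,"wy":0,"wz":2,"jaw":7}]'
python3 w.py .511 -.005 .125
```

```text
time_s: 1.43
eef_pos: [0.4981, 0.033, 0.3225]
orientation: [0.68, 0.733, 0.0, -0.0]
force: [0.6, 0.3, -0.6]
width: 0.818
grip_force: 0.0
shift [-3.9   1.   19.75] yaw y 4.35 z [ 0.  0. -1.] pos [0.4981 0.033  0.3225] w 0.8183262039825941 F [ 0.56  0.31 -0.57]
```

```bash
python3 -m inch '[{"dx":-3.9,"dy":1,"dz":0,"wx":0,"wy":0,"wz":1,"jaw":7},{"dx":-3.9,"dy":1,"dz":3,"wx":0,"wy":0,"wz":1,"jaw":7},{"dx":-3.9,"dy":1,"dz":6,"wx":0,"wy":0,"wz":1,"jaw":7},{"dx":-3.9,"dy":1,"dz":9,"wx":0,"wy":0,"wz":1,"jaw":7},{"dx":-3.9,"dy":1,"dz":12,"wx":0,"wy":0,"wz":1,"jaw":7},{"dx":-3.9,"dy":1,"dz":14,"wx":0,"wy":0,"wz":1,"jaw":7},{"dx":-3.9,"dy":1,"dz":14,"wx":0,"wy":0,"wz":1,"jaw":7},{"dx":-3.9,"dy":1,"dz":14,"wx":0,"wy":0,"wz":1,"jaw":7}]'
python3 w.py .511 -.005 .125
```

```text
time_s: 2.1
eef_pos: [0.5104, -0.0033, 0.1819]
orientation: [0.686, 0.727, -0.001, -0.001]
force: [0.4, -0.2, 0.9]
width: 0.82
grip_force: 0.0
shift [-0.17  0.07  5.69] yaw y 3.32 z [-0.002 -0.001 -1.   ] pos [ 0.5104 -0.0033  0.1819] w 0.8198944668972808 F [ 0.44 -0.25  0.93]
```

```bash
python3 -m inch '[{"dx":-0.1,"dy":0,"dz":2,"wx":0,"wy":0,"wz":0,"jaw":7},{"dx":-0.1,"dy":0,"dz":4,"wx":0,"wy":0,"wz":0,"jaw":7},{"dx":-0.1,"dy":0,"dz":5.7,"wx":0,"wy":0,"wz":0,"jaw":7},{"dx":-0.1,"dy":0,"dz":5.7,"wx":0,"wy":0,"wz":0,"jaw":7},{"dx":-0.1,"dy":0,"dz":5.7,"wx":0,"wy":0,"wz":0,"jaw":4},{"dx":-0.1,"dy":0,"dz":5.7,"wx":0,"wy":0,"wz":0,"jaw":4},{"dx":-0.1,"dy":0,"dz":5.7,"wx":0,"wy":0,"wz":0,"jaw":4},{"dx":-0.1,"dy":0,"dz":5.7,"wx":0,"wy":0,"wz":0,"jaw":4}]'
python3 w.py .511 -.005 .125
```

```text
time_s: 2.77
eef_pos: [0.5126, -0.0042, 0.1277]
orientation: [0.686, 0.727, 0.002, 0.001]
force: [-1.5, -0.6, 7.5]
width: 0.615
grip_force: 63.0
shift [-0.08 -0.17  0.27] yaw y 3.33 z [ 0.004  0.001 -1.   ] pos [ 0.5126 -0.0042  0.1277] w 0.6153249137187338 F [-1.48 -0.6   7.55]
```

```bash
python3 -m inch '[{"dx":0,"dy":0,"dz":-2,"wx":0,"wy":0,"wz":0,"jaw":4},{"dx":0,"dy":0,"dz":-5,"wx":0,"wy":0,"wz":0,"jaw":4},{"dx":0,"dy":0,"dz":-9,"wx":0,"wy":0,"wz":0,"jaw":4},{"dx":0,"dy":0,"dz":-13,"wx":0,"wy":0,"wz":0,"jaw":4},{"dx":0,"dy":0,"dz":-17,"wx":0,"wy":0,"wz":0,"jaw":4},{"dx":0,"dy":0,"dz":-20,"wx":0,"wy":0,"wz":0,"jaw":4},{"dx":0,"dy":0,"dz":-20,"wx":0,"wy":0,"wz":0,"jaw":4},{"dx":0,"dy":0,"dz":-20,"wx":0,"wy":0,"wz":0,"jaw":4}]'
python3 w.py .487 .407 .32
```

```text
time_s: 3.43
eef_pos: [0.5119, -0.0041, 0.3282]
orientation: [0.686, 0.727, 0.003, 0.001]
force: [1.1, -0.3, -1.4]
width: 0.618
grip_force: 63.0
shift [41.18 -0.09  0.89] yaw y 3.35 z [ 0.006  0.002 -1.   ] pos [ 0.5119 -0.0041  0.3282] w 0.6176863697924938 F [ 1.15 -0.29 -1.43]
```

```bash
python3 -m inch '[{"dx":2,"dy":0,"dz":0,"wx":0,"wy":0,"wz":0,"jaw":4},{"dx":6,"dy":0,"dz":0,"wx":0,"wy":0,"wz":0,"jaw":4},{"dx":10,"dy":0,"dz":0,"wx":0,"wy":0,"wz":0,"jaw":4},{"dx":14,"dy":0,"dz":0,"wx":0,"wy":0,"wz":0,"jaw":4},{"dx":18,"dy":0,"dz":0,"wx":0,"wy":0,"wz":0,"jaw":4},{"dx":22,"dy":0,"dz":0,"wx":0,"wy":0,"wz":0,"jaw":4},{"dx":26,"dy":0,"dz":0,"wx":0,"wy":0,"wz":0,"jaw":4},{"dx":30,"dy":0,"dz":0,"wx":0,"wy":0,"wz":0,"jaw":4}]'
python3 w.py .487 .407 .2
```

```text
time_s: 4.1
eef_pos: [0.4924, 0.2969, 0.3242]
orientation: [0.686, 0.727, -0.001, -0.0]
force: [1.4, 0.1, 0.3]
width: 0.61
grip_force: 63.0
shift [11.04  0.12 12.41] yaw y 3.33 z [-0.002 -0.001 -1.   ] pos [0.4924 0.2969 0.3242] w 0.6096274461994646 F [1.41 0.1  0.28]
```

```bash
python3 -m inch '[{"dx":4,"dy":0,"dz":1,"wx":0,"wy":0,"wz":0,"jaw":4},{"dx":7,"dy":0,"dz":4,"wx":0,"wy":0,"wz":0,"jaw":4},{"dx":9.5,"dy":0,"dz":7,"wx":0,"wy":0,"wz":0,"jaw":4},{"dx":11,"dy":0,"dz":10,"wx":0,"wy":0,"wz":0,"jaw":4},{"dx":11,"dy":0,"dz":13,"wx":0,"wy":0,"wz":0,"jaw":4},{"dx":11,"dy":0,"dz":13,"wx":0,"wy":0,"wz":0,"jaw":4},{"dx":11,"dy":0,"dz":13,"wx":0,"wy":0,"wz":0,"jaw":4},{"dx":11,"dy":0,"dz":13,"wx":0,"wy":0,"wz":0,"jaw":4}]'
python3 w.py .487 .407 .2
```

```text
time_s: 4.77
eef_pos: [0.4881, 0.4045, 0.1966]
orientation: [0.687, 0.727, 0.0, 0.0]
force: [0.1, 0.1, 0.3]
width: 0.612
grip_force: 63.0
shift [ 0.25 -0.1  -0.34] yaw y 3.25 z [ 0.001  0.    -1.   ] pos [0.4881 0.4045 0.1966] w 0.6124725766438287 F [0.11 0.05 0.26]
```

```bash
python3 -m inch '[{"dx":0,"dy":0,"dz":0,"wx":0,"wy":0,"wz":0,"jaw":8},{"dx":0,"dy":0,"dz":0,"wx":0,"wy":0,"wz":0,"jaw":8},{"dx":0,"dy":0,"dz":0,"wx":0,"wy":0,"wz":0,"jaw":8},{"dx":0,"dy":0,"dz":0,"wx":0,"wy":0,"wz":0,"jaw":8},{"dx":0,"dy":0,"dz":0,"wx":0,"wy":0,"wz":0,"jaw":8},{"dx":0,"dy":0,"dz":-4,"wx":0,"wy":0,"wz":0,"jaw":8},{"dx":0,"dy":0,"dz":-8,"wx":0,"wy":0,"wz":0,"jaw":8},{"dx":0,"dy":0,"dz":-13,"wx":0,"wy":0,"wz":0,"jaw":8}]'
python3 - <<'E'
from h import *
grab('scene','s1');a=cv2.imread('pics/s1.png')
cv2.imwrite('pics/s1b.png',cv2.resize(a[180:340,330:490],(480,480)))
E
python3 w.py .527 -.387 .33
```

```text
time_s: 5.43
eef_pos: [0.4867, 0.4046, 0.318]
orientation: [0.686, 0.727, -0.001, 0.0]
force: [0.5, 0.8, -0.0]
width: 0.937
grip_force: 0.0
shift [-79.48  -0.91  -0.9 ] yaw y 3.32 z [ 0.01  0.01 -1.  ] pos [0.4901 0.4071 0.3284] w 0.9373015628510836 F [2.98 1.43 5.79]
```

View pics/s1b.png

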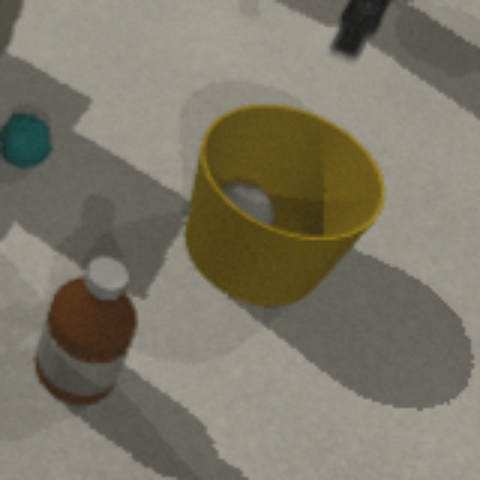

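The crop shows the white wipe lying in the bin at (248,200), with the bottle standing untouched. Now the tile.

```bash
python3 -m inch '[{"dx":-3,"dy":0,"dz":0,"wx":0,"wy":0,"wz":0,"jaw":6},{"dx":-7,"dy":0,"dz":0,"wx":0,"wy":0,"wz":-1,"jaw":6},{"dx":-11,"dy":0,"dz":0,"wx":0,"wy":0,"wz":-2,"jaw":6},{"dx":-15,"dy":0,"dz":0,"wx":0,"wy":0,"wz":-3,"jaw":6},{"dx":-19,"dy":0,"dz":0,"wx":0,"wy":0,"wz":-4,"jaw":6},{"dx":-23,"dy":0,"dz":0,"wx":0,"wy":0,"wz":-5,"jaw":6},{"dx":-27,"dy":0,"dz":0,"wx":0,"wy":0,"wz":-6,"jaw":6},{"dx":-31,"dy":0,"dz":0,"wx":0,"wy":0,"wz":-6,"jaw":6}]'
python3 w.py .527 -.387 .25
```

```text
time_s: 6.15
eef_pos: [0.5049, 0.0938, 0.3174]
orientation: [0.647, 0.763, 0.001, 0.0]
force: [0.2, -0.2, -0.2]
width: 0.703
grip_force: 0.0
shift [-47.8   -5.67   6.71] yaw y 9.38 z [ 0.001  0.001 -1.   ] pos [0.5049 0.0938 0.3174] w 0.7034020148368618 F [ 0.23 -0.22 -0.15]
```

```bash
python3 -m inch '[{"dx":-4,"dy":0,"dz":0,"wx":0,"wy":0,"wz":0,"jaw":6},{"dx":-8,"dy":0,"dz":0,"wx":0,"wy":0,"wz":0,"jaw":6},{"dx":-12,"dy":0,"dz":0,"wx":0,"wy":0,"wz":0,"jaw":6},{"dx":-16,"dy":0,"dz":0,"wx":0,"wy":0,"wz":0,"jaw":6},{"dx":-20,"dy":0,"dz":0,"wx":0,"wy":0,"wz":0,"jaw":6},{"dx":-24,"dy":0,"dz":0,"wx":0,"wy":0,"wz":0,"jaw":6},{"dx":-28,"dy":0,"dz":0,"wx":0,"wy":0,"wz":0,"jaw":6},{"dx":-31,"dy":0,"dz":0,"wx":0,"wy":0,"wz":0,"jaw":6}]'
python3 w.py .527 -.387 .25
```

```text
time_s: 6.82
eef_pos: [0.5552, -0.214, 0.3175]
orientation: [0.648, 0.761, -0.0, 0.001]
force: [-0.0, -0.1, 0.0]
width: 0.702
grip_force: 0.0
shift [-16.62  -5.55   6.77] yaw y 9.19 z [ 0.001 -0.001 -1.   ] pos [ 0.5552 -0.214   0.3175] w 0.7020211344422933 F [-0.02 -0.08  0.03]
```

```bash
python3 - <<'E'
from h import *
a=cv2.imread('pics/top0.png');b=cv2.resize(a[190:240,315:362],None,fx=8,fy=8,interpolation=cv2.INTER_CUBIC).astype(int)
# tile is reddish-neutral vs blue tray: R-B > threshold
m=((b[...,2]-b[...,0])>0)&(b[...,2]>60); n,l,st,c=cv2.connectedComponentsWithStats(m.astype(np.uint8))
i=1+np.argmin(np.hypot(*(c[1:]-[184,200]).T)+1e4*(st[1:,4]<3000)); ys,xs=np.nonzero(l==i)
P=px('top',np.c_[xs,ys]/8.+[315-.44,190-.44],z=.014)[:,:2].astype(np.float32);print(len(xs),cv2.minAreaRect(P))
g=(b.max(2)<45)&(l!=i);n,l,st,c=cv2.connectedComponentsWithStats(g.astype(np.uint8));print(st,c)
E
```

```text
32008 ((0.526818573474884, -0.38700103759765625), (0.10225876420736313, 0.07819582521915436), 9.889081001281738)
[[     0      0    376    400 110468]
 [    26      9     32     24    267]
 [    63     12      5      2      7]
 [    71     15     45     11    324]
 [   142     22     21     11    152]
 [   168     28      4      3     11]
 [   188     30     39     11    259]
 [   231     39     53     10    336]
 [   291     45     34     12    243]
 [    18     48      7     41    186]
 [   190     55    178    345  26690]
 [   203     70     32      8    216]
 [   151     77     44     11    333]
 [   117     86     31      8    218]
 [    41     93     84    228   5770]
 [    27     97      4      4     13]
 [   260    101      5     16     61]
 [    10    104      7     41    179]
 [    19    152      3      5     13]
 [     0    160      7     43    248]
 [   135    169    122     53   4279]
 [    11    209      3      4      8]
 [   162    315     18      6     89]
 [   132    325     13      3     30]] [[168.72381142 184.84915994]
 [ 36.5505618   16.43445693]
 [ 65.14285714  12.71428571]
 [ 90.2191358   19.94444444]
 [152.375       27.09868421]
 [169.36363636  29.09090909]
 [203.75289575  35.62934363]
 [252.05654762  44.03571429]
 [308.77366255  51.48971193]
 [ 20.96236559  70.32258065]
 [291.16875234 274.02881229]
 [218.60648148  73.35648148]
 [172.05705706  81.53753754]
 [131.85779817  89.35321101]
 [ 86.71438475 206.0729636 ]
 [ 28.15384615  98.53846154]
 [261.98360656 109.63934426]
 [ 12.93296089 124.89944134]
 [ 20.         154.        ]
 [  2.52822581 180.62096774]
 [195.54288385 195.76770273]
 [ 12.         210.5       ]
 [170.50561798 317.64044944]
 [137.03333333 325.9       ]]
```

```bash
python3 -m inch '[{"dx":-4,"dy":-1,"dz":1,"wx":0,"wy":0,"wz":-1,"jaw":6},{"dx":-8,"dy":-2.5,"dz":4,"wx":0,"wy":0,"wz":-1,"jaw":6},{"dx":-12,"dy":-4,"dz":8,"wx":0,"wy":0,"wz":-1,"jaw":6},{"dx":-15,"dy":-5,"dz":11,"wx":0,"wy":0,"wz":-1,"jaw":6},{"dx":-16.6,"dy":-5.6,"dz":15,"wx":0,"wy":0,"wz":-1,"jaw":6},{"dx":-16.6,"dy":-5.6,"dz":18,"wx":0,"wy":0,"wz":-1,"jaw":6},{"dx":-16.6,"dy":-5.6,"dz":20,"wx":0,"wy":0,"wz":-1,"jaw":6},{"dx":-16.6,"dy":-5.6,"dz":20,"wx":0,"wy":0,"wz":-1,"jaw":6}]'
python3 w.py .527 -.387 .037
```

```text
time_s: 7.48
eef_pos: [0.5224, -0.3818, 0.1096]
orientation: [0.642, 0.767, -0.001, -0.006]
force: [-1.6, 1.6, -1.0]
width: 0.705
grip_force: 0.0
shift [-0.65  0.44  7.25] yaw y 10.18 z [-0.011  0.006 -1.   ] pos [ 0.5224 -0.3818  0.1096] w 0.7051376991847026 F [-1.57  1.64 -0.95]
```

```bash
python3 -m inch '[{"dx":0,"dy":0,"dz":0,"wx":0,"wy":0,"wz":0,"jaw":6},{"dx":0,"dy":0,"dz":1,"wx":0,"wy":0,"wz":0,"jaw":6},{"dx":0,"dy":0,"dz":2.5,"wx":0,"wy":0,"wz":0,"jaw":6},{"dx":0,"dy":0,"dz":4,"wx":0,"wy":0,"wz":0,"jaw":6},{"dx":0,"dy":0,"dz":5,"wx":0,"wy":0,"wz":0,"jaw":6},{"dx":0,"dy":0,"dz":5,"wx":0,"wy":0,"wz":0,"jaw":6},{"dx":0,"dy":0,"dz":5,"wx":0,"wy":0,"wz":0,"jaw":6},{"dx":0,"dy":0,"dz":5,"wx":0,"wy":0,"wz":0,"jaw":6}]'
python3 w.py .527 -.387 .038
```

```text
time_s: 8.15
eef_pos: [0.5274, -0.3833, 0.0675]
orientation: [0.641, 0.768, -0.0, 0.0]
force: [0.1, 0.7, -0.7]
width: 0.701
grip_force: 0.0
shift [-0.35 -0.11  2.96] yaw y 10.34 z [ 0.001 -0.001 -1.   ] pos [ 0.5274 -0.3833  0.0675] w 0.7010841468313769 F [ 0.13  0.68 -0.72]
```

```bash
python3 -m inch '[{"dx":-0.3,"dy":0,"dz":0.8,"wx":0,"wy":0,"wz":0,"jaw":6},{"dx":-0.3,"dy":0,"dz":1.8,"wx":0,"wy":0,"wz":0,"jaw":6},{"dx":-0.3,"dy":0,"dz":2.6,"wx":0,"wy":0,"wz":0,"jaw":5},{"dx":-0.3,"dy":0,"dz":2.9,"wx":0,"wy":0,"wz":0,"jaw":4},{"dx":-0.3,"dy":0,"dz":2.9,"wx":0,"wy":0,"wz":0,"jaw":3},{"dx":-0.3,"dy":0,"dz":2.9,"wx":0,"wy":0,"wz":0,"jaw":2},{"dx":-0.3,"dy":0,"dz":2.9,"wx":0,"wy":0,"wz":0,"jaw":0.5},{"dx":-0.3,"dy":0,"dz":2.9,"wx":0,"wy":0,"wz":0,"jaw":0.5}]'
python3 w.py .527 -.387 .038
```

```text
time_s: 8.82
eef_pos: [0.5277, -0.3861, 0.0383]
orientation: [0.641, 0.768, 0.0, 0.0]
force: [0.2, 0.4, -2.0]
width: 0.18
grip_force: 59.2
shift [-0.08 -0.09  0.03] yaw y 10.33 z [ 0. -0. -1.] pos [ 0.5277 -0.3861  0.0383] w 0.17981769819326107 F [ 0.23  0.39 -1.97]
```

```bash
python3 -m inch '[{"dx":-0.3,"dy":0,"dz":0,"wx":0,"wy":0,"wz":0,"jaw":0.5},{"dx":0,"dy":0,"dz":0,"wx":0,"wy":0,"wz":0,"jaw":0.5},{"dx":0,"dy":0,"dz":0,"wx":0,"wy":0,"wz":0,"jaw":0.5},{"dx":0,"dy":0,"dz":-0.3,"wx":0,"wy":0,"wz":0,"jaw":0.5},{"dx":0,"dy":0,"dz":-0.8,"wx":0,"wy":0,"wz":0,"jaw":0.5},{"dx":0,"dy":0,"dz":-1.5,"wx":0,"wy":0,"wz":0,"jaw":0.5},{"dx":0,"dy":0,"dz":-2.5,"wx":0,"wy":0,"wz":0,"jaw":0.5},{"dx":0,"dy":0,"dz":-3.5,"wx":0,"wy":0,"wz":0,"jaw":0.5}]'
python3 w.py .5144 -.0025 .25
```

```text
time_s: 9.48
eef_pos: [0.5277, -0.3862, 0.0743]
orientation: [0.641, 0.768, -0.0, 0.0]
force: [-0.1, -0.4, -2.2]
width: 0.174
grip_force: 59.5
shift [ 37.98   5.57 -17.58] yaw y 10.33 z [ 0. -0. -1.] pos [ 0.5277 -0.3862  0.0743] w 0.1740489067577327 F [-0.07 -0.43 -2.21]
```

```bash
python3 -m inch '[{"dx":0,"dy":0,"dz":-3,"wx":0,"wy":0,"wz":0,"jaw":0.5},{"dx":0,"dy":0,"dz":-6,"wx":0,"wy":0,"wz":0,"jaw":0.5},{"dx":2,"dy":0.3,"dz":-9,"wx":0,"wy":0,"wz":1,"jaw":0.5},{"dx":5,"dy":0.7,"dz":-12,"wx":0,"wy":0,"wz":2,"jaw":0.5},{"dx":8,"dy":1.1,"dz":-13,"wx":0,"wy":0,"wz":3,"jaw":0.5},{"dx":11,"dy":1.6,"dz":-13,"wx":0,"wy":0,"wz":4,"jaw":0.5},{"dx":14,"dy":2,"dz":-13,"wx":0,"wy":0,"wz":5,"jaw":0.5},{"dx":17,"dy":2.4,"dz":-13,"wx":0,"wy":0,"wz":6,"jaw":0.5}]'
python3 w.py .5144 -.0025 .2
```

```text
time_s: 10.15
eef_pos: [0.5208, -0.2132, 0.2047]
orientation: [0.68, 0.733, 0.001, 0.001]
force: [0.2, 0.2, -2.2]
width: 0.173
grip_force: 59.4
shift [21.05  0.93  0.48] yaw y 4.27 z [ 0.002  0.    -1.   ] pos [ 0.5208 -0.2132  0.2047] w 0.17306965340157607 F [ 0.18  0.2  -2.19]
```

```bash
python3 -m inch '[{"dx":3,"dy":0.1,"dz":0,"wx":0,"wy":0,"wz":1,"jaw":0.5},{"dx":6.5,"dy":0.3,"dz":0,"wx":0,"wy":0,"wz":1,"jaw":0.5},{"dx":10,"dy":0.5,"dz":0,"wx":0,"wy":0,"wz":1,"jaw":0.5},{"dx":13.5,"dy":0.6,"dz":0,"wx":0,"wy":0,"wz":1,"jaw":0.5},{"dx":16.5,"dy":0.8,"dz":0,"wx":0,"wy":0,"wz":1,"jaw":0.5},{"dx":19,"dy":0.9,"dz":0,"wx":0,"wy":0,"wz":1,"jaw":0.5},{"dx":20.5,"dy":0.9,"dz":0,"wx":0,"wy":0,"wz":1,"jaw":0.5},{"dx":21,"dy":0.9,"dz":0.3,"wx":0,"wy":0,"wz":1,"jaw":0.5}]'
python3 w.py .5144 -.0025 .2
python3 - <<'E'
from h import *
for n in('scene','top'): grab(n,n+'2')
a=cv2.imread('pics/scene2.png')[130:250,190:390];b=cv2.imread('pics/top2.png')[160:265,180:340]
cv2.imwrite('pics/s2.png',cv2.resize(a,(800,480),interpolation=cv2.INTER_CUBIC))
E
```

```text
time_s: 10.82
eef_pos: [0.5142, -0.0011, 0.2014]
orientation: [0.685, 0.729, 0.001, -0.0]
force: [-0.6, 0.0, -2.5]
width: 0.173
grip_force: 59.4
shift [-0.14  0.01  0.14] yaw y 3.59 z [ 0.002  0.002 -1.   ] pos [ 0.5142 -0.0011  0.2014] w 0.17290039710574404 F [-0.59  0.05 -2.52]
```

View pics/s2.png

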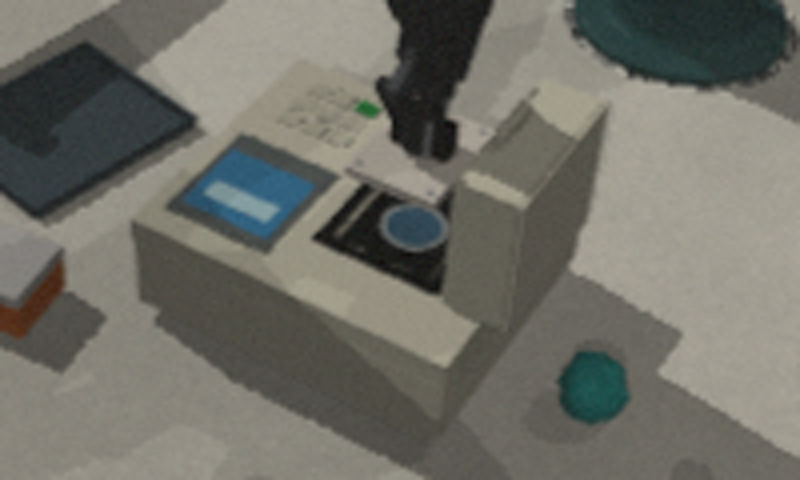

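The tile hangs level over the nest, with its front edge from (348,172) to (440,198). The empty nest and window show at (415,228). I'll look closer at the nest rim.

```bash
python3 - <<'E'
from h import *
a=cv2.imread('pics/top0.png')[197:243,208:252]
cv2.imwrite('pics/n0.png',np.clip(cv2.resize(a,None,fx=12,fy=12,interpolation=cv2.INTER_CUBIC).astype(float)*1.3,0,255))
E
```

```text
[ WARN:0@0.291] global loadsave.cpp:1063 imwrite_ Unsupported depth image for selected encoder is fallbacked to CV_8U.
```

View pics/n0.png

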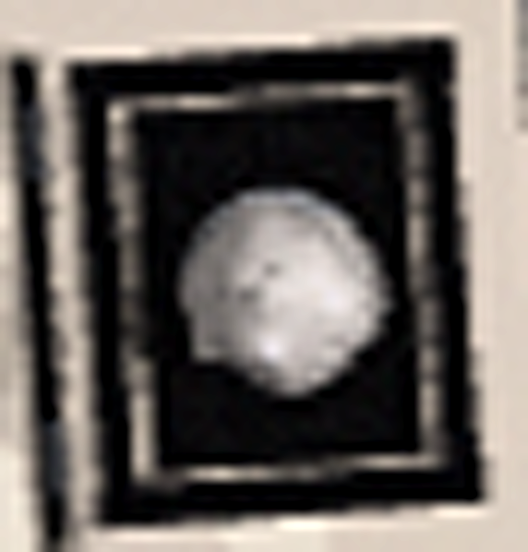

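```bash
python3 - <<'E'
from h import *
f=lambda q:np.array(q)/12.+[208-.458,197-.458]
def rect(n,q,z):
    P=px('top',f(q),z=z)[:,:2]; a=P[0]+P[1]-P[2]-P[3]
    print(n,P.mean(0).round(4),'yaw x',np.degrees(np.arctan2(a[1],a[0])).round(2),np.linalg.norm(a)/2,np.linalg.norm(P[0]+P[3]-P[1]-P[2])/2)
rect('rim',[(107,101),(411,82),(440,463),(140,485)],.105)
rect('surr',[(70,65),(455,40),(482,498),(98,523)],.105)
rect('inner',[(140,120),(400,102),(420,450),(160,465)],.101)
C=cloud('top',np.load('pics/top0.npz')['d'])
E
python3 w.py .5144 -.0025 .2
```

```text
rim [ 0.5144 -0.0014] yaw x 3.77 0.1094517293402673 0.08653600443680763
surr [ 0.5148 -0.0018] yaw x 2.57 0.13087460950577862 0.11016502828339482
inner [ 0.5138 -0.0027] yaw x 2.43 0.09924346893263428 0.07466922540177466
shift [0.12 0.07 0.05] yaw y 3.44 z [ 0.  0. -1.] pos [ 0.5137 -0.0038  0.2005] w 0.17685306763491399 F [ 0.06 -1.07 -2.09]
```

```bash
python3 -m inch '[{"dx":0.15,"dy":0.1,"dz":0,"wx":0,"wy":0,"wz":0,"jaw":0.5},{"dx":0.2,"dy":0.15,"dz":1,"wx":0,"wy":0,"wz":0,"jaw":0.5},{"dx":0.2,"dy":0.15,"dz":2.5,"wx":0,"wy":0,"wz":0,"jaw":0.5},{"dx":0.2,"dy":0.15,"dz":4,"wx":0,"wy":0,"wz":0,"jaw":0.5},{"dx":0.2,"dy":0.15,"dz":5,"wx":0,"wy":0,"wz":0,"jaw":0.5},{"dx":0.2,"dy":0.15,"dz":5.5,"wx":0,"wy":0,"wz":0,"jaw":0.5},{"dx":0.2,"dy":0.15,"dz":5.5,"wx":0,"wy":0,"wz":0,"jaw":0.5},{"dx":0.2,"dy":0.15,"dz":5.5,"wx":0,"wy":0,"wz":0,"jaw":0.5}]'
python3 w.py .5153 -.0011 .142
```

```text
time_s: 11.58
eef_pos: [0.5154, -0.003, 0.1451]
orientation: [0.687, 0.727, -0.0, 0.0]
force: [0.1, 0.4, -1.1]
width: 0.178
grip_force: 59.4
shift [ 0.19 -0.    0.31] yaw y 3.28 z [-0. -0. -1.] pos [ 0.5154 -0.003   0.1451] w 0.1779883504179824 F [ 0.07  0.37 -1.12]
```

```bash
python3 -m inch '[{"dx":0.15,"dy":0,"dz":0.1,"wx":0,"wy":0,"wz":0,"jaw":0.5},{"dx":0.15,"dy":0,"dz":0.2,"wx":0,"wy":0,"wz":0,"jaw":0.5},{"dx":0.15,"dy":0,"dz":0.3,"wx":0,"wy":0,"wz":0,"jaw":0.5},{"dx":0.15,"dy":0,"dz":0.4,"wx":0,"wy":0,"wz":0,"jaw":0.5},{"dx":0.15,"dy":0,"dz":0.5,"wx":0,"wy":0,"wz":0,"jaw":0.5},{"dx":0.15,"dy":0,"dz":0.6,"wx":0,"wy":0,"wz":0,"jaw":0.5},{"dx":0.15,"dy":0,"dz":0.7,"wx":0,"wy":0,"wz":0,"jaw":0.5},{"dx":0.15,"dy":0,"dz":0.8,"wx":0,"wy":0,"wz":0,"jaw":0.5}]'
python3 w.py .5153 -.0011 .129
```

```text
time_s: 12.25
eef_pos: [0.5152, -0.0008, 0.1371]
orientation: [0.686, 0.727, 0.0, 0.0]
force: [-0.1, 0.0, -2.4]
width: 0.177
grip_force: 59.4
shift [-0.03  0.01  0.81] yaw y 3.34 z [ 0.  0. -1.] pos [ 0.5152 -0.0008  0.1371] w 0.17675103240582127 F [-0.12  0.02 -2.38]
```

```bash
python3 -m inch '[{"dx":0,"dy":0,"dz":0.08,"wx":0,"wy":0,"wz":0,"jaw":0.5},{"dx":0,"dy":0,"dz":0.15,"wx":0,"wy":0,"wz":0,"jaw":0.5},{"dx":0,"dy":0,"dz":0.22,"wx":0,"wy":0,"wz":0,"jaw":0.5},{"dx":0,"dy":0,"dz":0.3,"wx":0,"wy":0,"wz":0,"jaw":0.5},{"dx":0,"dy":0,"dz":0.38,"wx":0,"wy":0,"wz":0,"jaw":0.5},{"dx":0,"dy":0,"dz":0.45,"wx":0,"wy":0,"wz":0,"jaw":0.5},{"dx":0,"dy":0,"dz":0.5,"wx":0,"wy":0,"wz":0,"jaw":0.5},{"dx":0,"dy":0,"dz":0.5,"wx":0,"wy":0,"wz":0,"jaw":0.5}]'
python3 w.py .5153 -.0011 .129
```

```text
time_s: 12.92
eef_pos: [0.5151, -0.0008, 0.132]
orientation: [0.686, 0.727, -0.0, -0.0]
force: [0.2, -0.0, -2.7]
width: 0.18
grip_force: 59.4
shift [-0.03  0.02  0.3 ] yaw y 3.33 z [-0. -0. -1.] pos [ 0.5151 -0.0008  0.132 ] w 0.17999621643988217 F [ 0.18 -0.05 -2.71]
```

No contact yet; the tile is inside the straight walls. On to the floor.

```bash
python3 -m inch '[{"dx":0,"dy":0,"dz":0.05,"wx":0,"wy":0,"wz":0,"jaw":0.5},{"dx":0,"dy":0,"dz":0.1,"wx":0,"wy":0,"wz":0,"jaw":0.5},{"dx":0,"dy":0,"dz":0.15,"wx":0,"wy":0,"wz":0,"jaw":0.5},{"dx":0,"dy":0,"dz":0.2,"wx":0,"wy":0,"wz":0,"jaw":0.5},{"dx":0,"dy":0,"dz":0.24,"wx":0,"wy":0,"wz":0,"jaw":0.5},{"dx":0,"dy":0,"dz":0.27,"wx":0,"wy":0,"wz":0,"jaw":0.5},{"dx":0,"dy":0,"dz":0.3,"wx":0,"wy":0,"wz":0,"jaw":0.5},{"dx":0,"dy":0,"dz":0.3,"wx":0,"wy":0,"wz":0,"jaw":0.5}]'
python3 w.py .5153 -.0011 .129
```

```text
time_s: 13.58
eef_pos: [0.5152, -0.0008, 0.1291]
orientation: [0.686, 0.727, 0.0, -0.0]
force: [0.0, -0.2, -1.5]
width: 0.174
grip_force: 59.5
shift [-0.03  0.01  0.01] yaw y 3.33 z [-0.  0. -1.] pos [ 0.5152 -0.0008  0.1291] w 0.17387458466630953 F [ 0.03 -0.17 -1.45]
```

```bash
python3 -m inch '[{"dx":0,"dy":0,"dz":0.04,"wx":0,"wy":0,"wz":0,"jaw":0.5},{"dx":0,"dy":0,"dz":0.08,"wx":0,"wy":0,"wz":0,"jaw":0.5},{"dx":0,"dy":0,"dz":0.1,"wx":0,"wy":0,"wz":0,"jaw":0.5},{"dx":0,"dy":0,"dz":0.1,"wx":0,"wy":0,"wz":0,"jaw":0.5},{"dx":0,"dy":0,"dz":0.1,"wx":0,"wy":0,"wz":0,"jaw":0.5},{"dx":0,"dy":0,"dz":0.1,"wx":0,"wy":0,"wz":0,"jaw":0.5},{"dx":0,"dy":0,"dz":0.1,"wx":0,"wy":0,"wz":0,"jaw":0.5},{"dx":0,"dy":0,"dz":0.1,"wx":0,"wy":0,"wz":0,"jaw":0.5}]'
python3 w.py .5153 -.0011 .129
```

```text
time_s: 14.25
eef_pos: [0.5152, -0.0008, 0.1291]
orientation: [0.686, 0.727, 0.0, -0.0]
force: [-2.9, 0.8, 8.9]
width: 0.184
grip_force: 60.9
shift [-0.03  0.01  0.01] yaw y 3.33 z [ 0.     0.001 -1.   ] pos [ 0.5152 -0.0008  0.1291] w 0.18359905883465022 F [-2.91  0.78  8.9 ]
```

Firm contact on the floor at exactly the expected height. Let go and rise.

```bash
python3 -m inch '[{"dx":0,"dy":0,"dz":-0.05,"wx":0,"wy":0,"wz":0,"jaw":1.8},{"dx":0,"dy":0,"dz":-0.05,"wx":0,"wy":0,"wz":0,"jaw":2.2},{"dx":0,"dy":0,"dz":-0.05,"wx":0,"wy":0,"wz":0,"jaw":3},{"dx":0,"dy":0,"dz":-0.05,"wx":0,"wy":0,"wz":0,"jaw":4},{"dx":0,"dy":0,"dz":-0.05,"wx":0,"wy":0,"wz":0,"jaw":4},{"dx":0,"dy":0,"dz":-1,"wx":0,"wy":0,"wz":0,"jaw":4},{"dx":0,"dy":0,"dz":-3,"wx":0,"wy":0,"wz":0,"jaw":4},{"dx":0,"dy":0,"dz":-6,"wx":0,"wy":0,"wz":0,"jaw":4}]'
python3 w.py .5144 -.0025 .32
```

```text
time_s: 14.92
eef_pos: [0.5136, -0.001, 0.1875]
orientation: [0.686, 0.727, -0.002, -0.001]
force: [1.4, 0.0, -0.7]
width: 0.467
grip_force: 0.0
shift [ -0.17   0.   -13.25] yaw y 3.32 z [-0.005 -0.001 -1.   ] pos [ 0.5136 -0.001   0.1875] w 0.4672688133681812 F [ 1.41  0.02 -0.71]
```

```bash
python3 -m inch '[{"dx":0,"dy":0,"dz":-4,"wx":0,"wy":0,"wz":0,"jaw":2},{"dx":0,"dy":0,"dz":-8,"wx":0,"wy":0,"wz":0,"jaw":0},{"dx":0,"dy":0,"dz":-12,"wx":0,"wy":0,"wz":0,"jaw":0},{"dx":0,"dy":0,"dz":-13.5,"wx":0,"wy":0,"wz":0,"jaw":0},{"dx":3,"dy":0,"dz":-13.5,"wx":0,"wy":0,"wz":0,"jaw":0},{"dx":7,"dy":0,"dz":-13.5,"wx":0,"wy":0,"wz":0,"jaw":0},{"dx":11,"dy":0,"dz":-13.5,"wx":0,"wy":0,"wz":0,"jaw":0},{"dx":15,"dy":0,"dz":-13.5,"wx":0,"wy":0,"wz":0,"jaw":0}]'
python3 - <<'E'
from h import *
for n in('scene','top'): grab(n,n+'3')
a=cv2.imread('pics/scene3.png')[140:230,220:350];b=cv2.imread('pics/top3.png')[180:260,195:310]
cv2.imwrite('pics/s3.png',np.hstack([cv2.resize(x,(400,300),interpolation=cv2.INTER_CUBIC) for x in(a,b)]))
d=np.load('pics/top3.npz')['d'];C=cloud('top',d);y=np.radians(3.1)
L=(C[...,:2]-[.5144,-.0019])@np.array([[np.cos(y),-np.sin(y)],[np.sin(y),np.cos(y)]])
for sx in(-1,1):
  for sy in(-1,1):
    m=(abs(L[...,0]-sx*.032)<.014)&(abs(L[...,1]-sy*.022)<.012);print(sx,sy,m.sum(),np.median(C[m][:,2]).round(4))
m=(abs(L[...,0])<.06)&(L[...,1]>-.12)&(L[...,1]<-.06);print('deck',np.median(C[m][:,2]))
E
python3 w.py .506 .149 .23
```

```text
time_s: 15.58
eef_pos: [0.5061, 0.1501, 0.3243]
orientation: [0.687, 0.727, 0.001, 0.0]
force: [0.7, -0.1, -0.9]
width: 0.001
grip_force: 0.0
-1 -1 59 0.1048
-1 1 60 0.1057
1 -1 57 0.1049
1 1 56 0.1039
deck 1.6066213635614044
shift [-0.77  0.04  9.33] yaw y 3.97 z [-0.     0.002 -1.   ] pos [0.5051 0.1564 0.3233] w -0.0018555196740085418 F [ 0.23  0.25 -1.1 ]
```

View pics/s3.png

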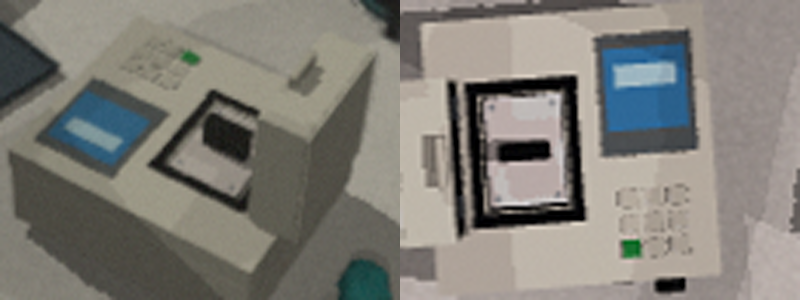

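The left view shows the tile seated with only its grip standing out at (228,135). The right view shows it centred in the surround at (525,150). All four corners measure deck height (0.105 ±0.001), so it is home. Now I go behind the hood with closed fingers.

```bash
python3 -m inch '[{"dx":0,"dy":0,"dz":1,"wx":0,"wy":0,"wz":0,"jaw":0},{"dx":0,"dy":0,"dz":3,"wx":0,"wy":0,"wz":0,"jaw":0},{"dx":0,"dy":0,"dz":5.5,"wx":0,"wy":0,"wz":0,"jaw":0},{"dx":0,"dy":0,"dz":8,"wx":0,"wy":0,"wz":0,"jaw":0},{"dx":0,"dy":0,"dz":9.8,"wx":0,"wy":0,"wz":0,"jaw":0},{"dx":0,"dy":0,"dz":9.8,"wx":0,"wy":0,"wz":0,"jaw":0},{"dx":0,"dy":0,"dz":9.8,"wx":0,"wy":0,"wz":0,"jaw":0},{"dx":0,"dy":0,"dz":9.8,"wx":0,"wy":0,"wz":0,"jaw":0}]'
python3 - <<'E'
from h import *
for t in(1.65,1.57,1.4,1.2,1,.8,.6,.4,.2,.1,0,-.04):
    Y=-.1*np.cos(t)+.055*np.sin(t)+.011;Z=.1*np.sin(t)+.055*np.cos(t)
    print(t,go([.5111-.0546*Y,.058+.9985*Y,.105+Z+.022]))
E
python3 w.py .506 .149 .225
```

```text
time_s: 16.35
eef_pos: [0.5073, 0.1479, 0.2262]
orientation: [0.687, 0.727, 0.001, 0.0]
force: [0.2, 0.8, 0.8]
width: -0.0
grip_force: 0.0
1.65 [-1.63 -0.11  0.39]
1.57 [-2.41 -0.11 -0.09]
1.4 [-4.18 -0.12 -0.87]
1.2 [-6.4  -0.12 -1.4 ]
1 [-8.67 -0.12 -1.47]
0.8 [-10.92  -0.13  -1.09]
0.6 [-13.05  -0.13  -0.27]
0.4 [-14.97  -0.14   0.96]
0.2 [-16.61  -0.14   2.54]
0.1 [-17.3   -0.14   3.45]
0 [-17.9   -0.15   4.42]
-0.04 [-18.11  -0.15   4.82]
shift [ 0.11 -0.12  0.12] yaw y 3.23 z [ 0.002  0.    -1.   ] pos [0.5073 0.1479 0.2262] w -6.601426549389529e-06 F [0.18 0.83 0.81]
```

```bash
python3 -m inch '[{"dx":-0.8,"dy":-0.1,"dz":0.2,"wx":0,"wy":0,"wz":0,"jaw":0},{"dx":-1.3,"dy":-0.1,"dz":0.3,"wx":0,"wy":0,"wz":0,"jaw":0},{"dx":-1.7,"dy":-0.1,"dz":0.3,"wx":0,"wy":0,"wz":0,"jaw":0},{"dx":-2.1,"dy":-0.1,"dz":0.1,"wx":0,"wy":0,"wz":0,"jaw":0},{"dx":-2.6,"dy":-0.1,"dz":-0.2,"wx":0,"wy":0,"wz":0,"jaw":0},{"dx":-3.1,"dy":-0.1,"dz":-0.45,"wx":0,"wy":0,"wz":0,"jaw":0},{"dx":-3.6,"dy":-0.1,"dz":-0.65,"wx":0,"wy":0,"wz":0,"jaw":0},{"dx":-4.2,"dy":-0.1,"dz":-0.87,"wx":0,"wy":0,"wz":0,"jaw":0}]'
cat > t.py <<'E'
from h import *
for t in(1.2,1,.8,.6,.4,.2,.1,0,-.04):
    Y=-.1*np.cos(t)+.055*np.sin(t)+.011;Z=.1*np.sin(t)+.055*np.cos(t)
    print(t,go([.5111-.0546*Y,.058+.9985*Y,.105+Z+.022]))
E
python3 t.py;python3 w.py .506 .149 .225
```

```text
time_s: 17.02
eef_pos: [0.5079, 0.1073, 0.2343]
orientation: [0.686, 0.728, 0.0, -0.0]
force: [-0.8, 2.3, 1.2]
width: -0.001
grip_force: 1.3
1.2 [-2.34  0.04 -0.58]
1 [-4.61  0.03 -0.66]
0.8 [-6.86  0.02 -0.28]
0.6 [-8.99  0.01  0.54]
0.4 [-10.91  -0.     1.76]
0.2 [-1.255e+01 -1.000e-02  3.340e+00]
0.1 [-1.324e+01 -1.000e-02  4.250e+00]
0 [-13.84  -0.02   5.22]
-0.04 [-14.06  -0.02   5.62]
shift [4.17 0.05 0.94] yaw y 3.38 z [ 0.     0.001 -1.   ] pos [0.5079 0.1073 0.2343] w -0.0005374841876731519 F [-0.77  2.32  1.16]
```

In contact at about 2.3 N, with the hood moving. I continue round the arc.

```bash
python3 -m inch '[{"dx":-0.6,"dy":0,"dz":-0.2,"wx":0,"wy":0,"wz":0,"jaw":0},{"dx":-1.2,"dy":0,"dz":-0.4,"wx":0,"wy":0,"wz":0,"jaw":0},{"dx":-1.8,"dy":0,"dz":-0.5,"wx":0,"wy":0,"wz":0,"jaw":0},{"dx":-2.4,"dy":0,"dz":-0.6,"wx":0,"wy":0,"wz":0,"jaw":0},{"dx":-3,"dy":0,"dz":-0.65,"wx":0,"wy":0,"wz":0,"jaw":0},{"dx":-3.6,"dy":0,"dz":-0.7,"wx":0,"wy":0,"wz":0,"jaw":0},{"dx":-4.2,"dy":0,"dz":-0.68,"wx":0,"wy":0,"wz":0,"jaw":0},{"dx":-4.7,"dy":0,"dz":-0.65,"wx":0,"wy":0,"wz":0,"jaw":0}]'
python3 t.py;python3 w.py .506 .149 .225
```

```text
time_s: 17.68
eef_pos: [0.5107, 0.0591, 0.2404]
orientation: [0.686, 0.727, -0.0, 0.0]
force: [-0.2, 1.5, 1.0]
width: 0.003
grip_force: 1.0
1.2 [2.49 0.04 0.02]
1 [ 0.21  0.04 -0.05]
0.8 [-2.03  0.03  0.33]
0.6 [-4.16  0.02  1.15]
0.4 [-6.08  0.02  2.38]
0.2 [-7.72  0.01  3.96]
0.1 [-8.41  0.01  4.87]
0 [-9.01  0.01  5.84]
-0.04 [-9.22  0.01  6.24]
shift [9.   0.05 1.53] yaw y 3.31 z [ 0. -0. -1.] pos [0.5107 0.0591 0.2404] w 0.003201632163846974 F [-0.19  1.48  1.02]
```

```bash
python3 -m inch '[{"dx":-0.6,"dy":0,"dz":0,"wx":0,"wy":0,"wz":0,"jaw":0},{"dx":-1.2,"dy":0,"dz":0.1,"wx":0,"wy":0,"wz":0,"jaw":0},{"dx":-1.7,"dy":0,"dz":0.25,"wx":0,"wy":0,"wz":0,"jaw":0},{"dx":-2.2,"dy":0,"dz":0.4,"wx":0,"wy":0,"wz":0,"jaw":0},{"dx":-2.7,"dy":0,"dz":0.55,"wx":0,"wy":0,"wz":0,"jaw":0},{"dx":-3.2,"dy":0,"dz":0.75,"wx":0,"wy":0,"wz":0,"jaw":0},{"dx":-3.7,"dy":0,"dz":0.95,"wx":0,"wy":0,"wz":0,"jaw":0},{"dx":-4.2,"dy":0,"dz":1.15,"wx":0,"wy":0,"wz":0,"jaw":0}]'
python3 t.py;python3 w.py .506 .149 .225
```

```text
time_s: 18.35
eef_pos: [0.5133, 0.0175, 0.2287]
orientation: [0.686, 0.727, 0.0, 0.0]
force: [0.4, 0.7, 0.5]
width: -0.001
grip_force: 0.7
1.2 [ 6.66  0.02 -1.14]
1 [ 4.38  0.02 -1.22]
0.8 [ 2.14  0.01 -0.83]
0.6 [ 0.01 -0.   -0.01]
0.4 [-1.91 -0.01  1.21]
0.2 [-3.55 -0.01  2.79]
0.1 [-4.24 -0.02  3.7 ]
0 [-4.84 -0.02  4.67]
-0.04 [-5.05 -0.02  5.08]
shift [13.17  0.03  0.37] yaw y 3.33 z [ 0.001 -0.    -1.   ] pos [0.5133 0.0175 0.2287] w -0.0010724717852748182 F [0.39 0.75 0.47]
```

```bash
python3 -m inch '[{"dx":-0.5,"dy":0,"dz":0.25,"wx":0,"wy":0,"wz":0,"jaw":0},{"dx":-1,"dy":0,"dz":0.55,"wx":0,"wy":0,"wz":0,"jaw":0},{"dx":-1.5,"dy":0,"dz":0.9,"wx":0,"wy":0,"wz":0,"jaw":0},{"dx":-1.9,"dy":0,"dz":1.2,"wx":0,"wy":0,"wz":0,"jaw":0},{"dx":-2.3,"dy":0,"dz":1.55,"wx":0,"wy":0,"wz":0,"jaw":0},{"dx":-2.7,"dy":0,"dz":1.9,"wx":0,"wy":0,"wz":0,"jaw":0},{"dx":-3.05,"dy":0,"dz":2.25,"wx":0,"wy":0,"wz":0,"jaw":0},{"dx":-3.3,"dy":0,"dz":2.55,"wx":0,"wy":0,"wz":0,"jaw":0}]'
python3 t.py;python3 w.py .506 .149 .225
```

```text
time_s: 19.02
eef_pos: [0.5149, -0.0154, 0.2029]
orientation: [0.686, 0.727, -0.0, -0.0]
force: [0.0, -0.6, 1.6]
width: 0.0
grip_force: 0.8
1.2 [ 9.95  0.05 -3.73]
1 [ 7.68  0.04 -3.8 ]
0.8 [ 5.43  0.04 -3.42]
0.6 [ 3.3   0.03 -2.6 ]
0.4 [ 1.38  0.02 -1.37]
0.2 [-0.26  0.02  0.21]
0.1 [-0.95  0.02  1.12]
0 [-1.55  0.02  2.09]
-0.04 [-1.76  0.01  2.49]
shift [16.47  0.06 -2.22] yaw y 3.31 z [-0. -0. -1.] pos [ 0.5149 -0.0154  0.2029] w 4.970764872393286e-05 F [ 0.03 -0.64  1.58]
```

Slow finish.

```bash
python3 -m inch '[{"dx":-0.2,"dy":0,"dz":0.2,"wx":0,"wy":0,"wz":0,"jaw":0},{"dx":-0.4,"dy":0,"dz":0.4,"wx":0,"wy":0,"wz":0,"jaw":0},{"dx":-0.55,"dy":0,"dz":0.6,"wx":0,"wy":0,"wz":0,"jaw":0},{"dx":-0.7,"dy":0,"dz":0.8,"wx":0,"wy":0,"wz":0,"jaw":0},{"dx":-0.85,"dy":0,"dz":1,"wx":0,"wy":0,"wz":0,"jaw":0},{"dx":-1,"dy":0,"dz":1.2,"wx":0,"wy":0,"wz":0,"jaw":0},{"dx":-1.1,"dy":0,"dz":1.38,"wx":0,"wy":0,"wz":0,"jaw":0},{"dx":-1.2,"dy":0,"dz":1.55,"wx":0,"wy":0,"wz":0,"jaw":0}]'
python3 t.py|tail -3;python3 w.py .506 .149 .225
```

```text
time_s: 19.68
eef_pos: [0.5156, -0.027, 0.1877]
orientation: [0.686, 0.727, -0.0, -0.0]
force: [-0.1, -0.9, 0.5]
width: 0.003
grip_force: 0.6
0.1 [ 0.21  0.01 -0.4 ]
0 [-0.39  0.01  0.57]
-0.04 [-0.6   0.01  0.97]
shift [17.62  0.06 -3.73] yaw y 3.33 z [-0. -0. -1.] pos [ 0.5156 -0.027   0.1877] w 0.002526753811941723 F [-0.15 -0.93  0.49]
```

```bash
python3 -m inch '[{"dx":-0.05,"dy":0,"dz":0.08,"wx":0,"wy":0,"wz":0,"jaw":0},{"dx":-0.1,"dy":0,"dz":0.16,"wx":0,"wy":0,"wz":0,"jaw":0},{"dx":-0.15,"dy":0,"dz":0.24,"wx":0,"wy":0,"wz":0,"jaw":0},{"dx":-0.2,"dy":0,"dz":0.32,"wx":0,"wy":0,"wz":0,"jaw":0},{"dx":-0.25,"dy":0,"dz":0.4,"wx":0,"wy":0,"wz":0,"jaw":0},{"dx":-0.3,"dy":0,"dz":0.47,"wx":0,"wy":0,"wz":0,"jaw":0},{"dx":-0.33,"dy":0,"dz":0.54,"wx":0,"wy":0,"wz":0,"jaw":0},{"dx":-0.33,"dy":0,"dz":0.6,"wx":0,"wy":0,"wz":0,"jaw":0}]'
python3 t.py|tail -3;python3 w.py .506 .149 .225
```

```text
time_s: 20.35
eef_pos: [0.516, -0.0302, 0.182]
orientation: [0.686, 0.727, 0.0, -0.0]
force: [-2.8, -0.6, 9.1]
width: 0.001
grip_force: 4.6
0.1 [ 0.53 -0.   -0.97]
0 [-0.07 -0.01  0.  ]
-0.04 [-0.28 -0.01  0.41]
shift [17.95  0.05 -4.29] yaw y 3.34 z [ 0.  0. -1.] pos [ 0.516  -0.0302  0.182 ] w 0.0011288897595441195 F [-2.76 -0.62  9.15]
```

It is shut: the contact force rises right at the predicted height. I lift off and check.

```bash
python3 -m inch '[{"dx":0,"dy":0,"dz":-0.3,"wx":0,"wy":0,"wz":0,"jaw":0},{"dx":0,"dy":0,"dz":-1.5,"wx":0,"wy":0,"wz":0,"jaw":0},{"dx":0,"dy":0,"dz":-4,"wx":0,"wy":0,"wz":0,"jaw":0},{"dx":0,"dy":0,"dz":-8,"wx":0,"wy":0,"wz":0,"jaw":0},{"dx":3,"dy":0,"dz":-11,"wx":0,"wy":0,"wz":0,"jaw":0},{"dx":7,"dy":0,"dz":-13,"wx":0,"wy":0,"wz":0,"jaw":0},{"dx":10,"dy":0,"dz":-13,"wx":0,"wy":0,"wz":0,"jaw":0},{"dx":12,"dy":0,"dz":-13,"wx":0,"wy":0,"wz":0,"jaw":0}]'
python3 - <<'E'
from h import *
grab('scene','s4');a=cv2.imread('pics/s4.png');cv2.imwrite('pics/s4b.png',cv2.resize(a[120:330,130:480],(800,480),interpolation=cv2.INTER_CUBIC))
p,d=grab('top','t4');C=cloud('top',d);m=(abs(C[...,0]-.515)<.055)&(C[...,1]>-.06)&(C[...,1]<-.01)&(C[...,2]<.2)
print(m.sum(),[np.median(C[m&(C[...,1]<b)&(C[...,1]>b-.015)][:,2]).round(4) for b in(-.04,-.025,-.01)])
E
```

```text
time_s: 21.02
eef_pos: [0.5093, 0.0938, 0.3146]
orientation: [0.685, 0.729, 0.003, 0.0]
force: [-0.9, 0.2, -0.4]
width: 0.003
grip_force: 0.0
518 [np.float64(0.1601), np.float64(0.1598), np.float64(0.1601)]
```

View pics/s4b.png

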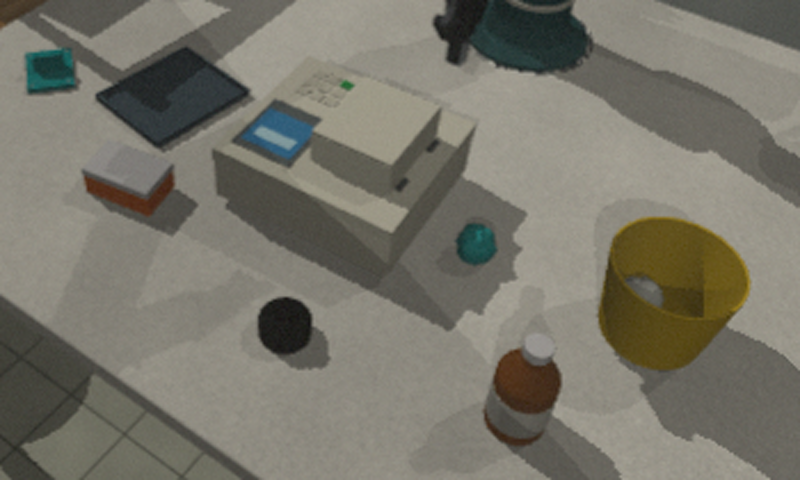

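The hood is shut flat at (375,125), with its top level at 0.160 m. The wipe is in the bin at (642,290), the cup, bottle and box are undisturbed, and the arm is clear. Handing in.

```bash
python3 -m inch '[{"dx":0,"dy":0,"dz":0,"wx":0,"wy":0,"wz":0,"jaw":0},{"dx":0,"dy":0,"dz":0,"wx":0,"wy":0,"wz":0,"jaw":0},{"dx":0,"dy":0,"dz":0,"wx":0,"wy":0,"wz":0,"jaw":0},{"dx":0,"dy":0,"dz":0,"wx":0,"wy":0,"wz":0,"jaw":0},{"dx":0,"dy":0,"dz":0,"wx":0,"wy":0,"wz":0,"jaw":0},{"dx":0,"dy":0,"dz":0,"wx":0,"wy":0,"wz":0,"jaw":0},{"dx":0,"dy":0,"dz":0,"wx":0,"wy":0,"wz":0,"jaw":0},{"dx":0,"dy":0,"dz":0,"wx":0,"wy":0,"wz":0,"jaw":0}]'
python3 -c "from station import env;print(env.close_job())"
```

```text
time_s: 21.78
eef_pos: [0.5089, 0.0895, 0.3118]
orientation: [0.686, 0.727, -0.0, 0.0]
force: [0.2, 0.3, -0.2]
width: -0.003
grip_force: 0.0
the job is handed in; nothing more can be done
None
```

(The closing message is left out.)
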